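Set out a stack of seed samples for testing

ROBOT

A 6-joint arm with a two-finger parallel gripper is mounted at the origin on the work surface. World frame = base frame: x ahead of the robot, y to its left, z up, the work surface at z = 0. Lengths are in m, angles in degrees, forces in N, time in s.
With the tool pointing down it reaches from about 0.25 to 0.725 m from the base axis. Payload 4 kg.
Tool frame: the origin (TCP) lies at the very end of the fingers, on their centre line; the grasp point (between the pads) lies 19 mm behind it; z points along the fingers, y is the line along which they close (so a half turn about z gives the same grasp; the last joint's range is limited). The gripper opens to 85 mm and grips with 20 to 120 N. Pads are 22 mm wide; open, the fingers measure 114 mm over their backs; the gripper's body (76 mm by 85 mm) begins 54 mm behind the grasp point. The pads swing forward as they close: fully open they stand 13 mm farther back than shut.
Start: joints at [70.245, 13.785, 0.286, 76.501, 0, 90], TCP at [0.169, 0.471, 0.231] pointing down, gripper open.
Joint ranges: [-155.79, 155.79], [-60.16, 107.12], [-62.33, 73.08], [-114, 123.19], [-81.49, 82.49], [-180, 180]. Speed limits (degrees/s): [159.86, 159.86, 180, 180, 180, 180].

INTERFACE

Orientations are given as [roll, pitch, yaw] about the fixed x, y, z axes, in that order (R = Rz(yaw) Ry(pitch) Rx(roll)).
In Python, from rig import arm, camrig, monitor, sign_off gives the robot as it stands (arm), with the cameras (camrig), the job as plain functions and the readings (monitor).
- The arm moves only by the tool drive_effector, called after "Emit:" as name(argument=value, ...), one argument or row to a line, values as JSON. Schema: {"type":"object","properties":{"segments":{"type":"string"},"aperture":{"type":"number"},"squeeze":{"type":"number"},"only":{"type":"string"},"quiet":{"type":"boolean"},"lines":{"type":"string"}},"required":["segments"],"additionalProperties":false}. segments is a string of 1 to 8 rows, parted by semicolons, with the numbers parted by commas; each row has 6 numbers: dx, dy, dz in shares of 0.75 m (1.0 is 0.75 m), then a rotation vector rx, ry, rz in parts of the range, where 1.0 means 360 degrees; each row is the pose to reach, as a shift and turn from the pose commanded when the call began, along the tool's axes at that moment; what a row does not reach only later rows make up. A row lasts 1/10 s, in which the tool goes at most 0.05 m and 8.59 degrees, less where a joint would pass 70% of its speed; a pose out of reach is approached as far as the arm can. aperture is the opening from 0.0 (shut) to 1.0 (fully open), set as the call begins (left out keeps the last). The fingers move at their own pace and stop on an object; squeeze is the grip in N (left out, the last holds). Time passes only in rows, so rows that do not move let the fingers close. The tool returns the time, the measured TCP pose, the force, the opening and the grip force at its end. only (a regular expression) keeps the lines of the reply that match it, lines (a string "A,B") keeps lines A to B, and quiet returns only ok. No shift or turn number may pass 1 either way. Input that does not fit is refused with a message, and nothing moves.
- monitor.get_obs(): the state, without advancing time (a new reading comes with each control period).
- camrig.camera(name): name is "scene" or "top" or "wrist"; returns the picture (400x640x3 uint8, red, green, blue); there is no depth.
- camrig.camera_params(name): a dict with "mtx" (3x3 intrinsics, pixels), "R" (3x3) and "t" (3): a world point X has camera coordinates R X + t; the wrist camera has in their place "tool_from_camera" (4x4, takes a point from camera to tool coordinates, whose origin is the TCP and whose axes are the flange's). Camera axes: x right, y down, z forward; pixel columns grow to the right and rows downward; lengths in m; the calibration is good to about 2 mm. A picture is of the moment at which its call begins: read the wrist's pose just before it. camera_params takes no time and is no camera call.
- sign_off(): hands the job in; it is judged then, once.
The state is a dict: "time_s": time; "joint_pos": joint angles; "qvel": joint speeds; "joint_efforts": joint torques, N m; "ee_pos": TCP position; "ee_rot": TCP orientation; "contact_force": force on the tool from outside, world axes, zero at the start; "ft_torque": the same for the moment, N m; "finger_gap": opening from 0.0 (shut) to 1.0 (fully open); "grasp_force": force on a finger pad.
Only numpy, scipy, OpenCV 4.12 (cv2) and the standard library are available. Lean on these libraries where they do the work, as an engineer would, in place of code of your own. Each camera call takes 0.05 s, during which the arm holds its last target. There are 200 camera calls.

TASK

Take the stack of seed-sample containers apart and set each one where it is tested: the small carton on the middle of the pan of the small black balance (not the big white scale), the round tin on the middle of the light plate, the square box on the middle of the cork mat, and the long box flat inside the shallow metal tray. Set them down upright with their lids up, never dropping or tipping one, and leave the seed jar and the standing magnifier where they are.

Things in the scene. Friction and masses are not known exactly. Their poses are not given: they have to be found in the camera images.
- small_carton: small brown cardboard carton with lid, 40 (along its x) x 24 (along its y) x 22 mm high, about 50 g; at the start the top of the stack, standing on the round tin, turned any way about the vertical. Origin: centre of its underside, z up.
- round_tin: round bare-steel tin, 50 mm in diameter, 26 mm high, about 100 g; at the start third from the bottom, on the square box. Origin: centre of its underside, z up.
- square_box: square white plastic box with lid, 60 x 60 x 28 mm high, about 130 g; at the start second from the bottom, on the middle of the long box. Origin: centre of its underside, z up.
- long_box: long grey plastic box with lid, 124 (along its x) x 66 (along its y) x 34 mm high, about 240 g; at the start the bottom of the stack, standing on the table. All four containers are closed, flat on top, with straight sides, and lie loose on one another within a few mm of centred. Origin: centre of its underside, z up.
- balance: small electronic balance, fixed: flat black body 130 (x) x 86 (y) x 18 mm with a square steel pan 76 x 76 mm, 4 mm thick, on it; the pan's top is 24 mm above the table and does not move. Origin: on the table exactly below the pan's centre, z up; the body reaches 87 mm to -x (where the display and two white keys are) and 43 mm to +x of it.
- light_plate: round inspection light plate, fixed: black disc 104 mm in diameter with a white top of 92 mm, flat top 14 mm above the table (a 10 mm high cable stub sticks out of its edge to its +x). Origin: centre of its underside, z up.
- cork_mat: square brown cork mat, fixed, 92 x 92 mm, 5 mm thick. Origin: centre of its underside, z up.
- steel_tray: shallow bare sheet-metal tray, fixed, outside 146 (along its x) x 88 (along its y) mm, inside 142 x 84 mm; floor 2.5 mm and rim 7.5 mm above the table. Origin: centre of its underside, z up.
- seed_jar: amber glass jar with steel cap, 56 mm in diameter, 85 mm high, loose on the table; to be left alone. Origin: centre of its underside, z up.
- magnifier: standing magnifier: dark round base 60 mm in diameter, three thin legs, black lens ring on top, 58 mm high, loose on the table; to be left alone. Origin: centre of its underside, z up.

How it is judged (in metres and radians):
At the end, for the whole second after the job is handed in: Carton on the balance pan, tin on the light plate, square box on the cork mat, each within 13 mm of its centre; long box on the tray floor within 15 mm of its centre. Each rests directly on its place (height within 3 mm), level within 0.06 rad, released, at rest (horizontal distance between small_carton and balance below 0.013 m and z of small_carton in the frame of balance between 0.021 and 0.027 m and angle between each of small_carton, round_tin, square_box, long_box's own z axis and vertical below 0.06 rad and linear speed of each of small_carton, round_tin, square_box, long_box below 0.02 m/s and contact force between the fingers and small_carton below 0.1 N and horizontal distance between round_tin and light_plate below 0.013 m and z of round_tin in the frame of light_plate between 0.011 and 0.017 m and contact force between the fingers and round_tin below 0.1 N and horizontal distance between square_box and cork_mat below 0.013 m and z of square_box in the frame of cork_mat between 0.002 and 0.008 m and contact force between the fingers and square_box below 0.1 N and horizontal distance between long_box and steel_tray below 0.015 m and z of long_box in the frame of steel_tray between -0.0005 and 0.0055 m and contact force between the fingers and long_box below 0.1 N); the robot touches nothing.
It fails at once if a container falls or is dropped (moves faster than 0.6 m/s while no finger touches it) ((linear speed of small_carton above 0.6 m/s and contact force between the fingers and small_carton below 0.05 N) or (linear speed of round_tin above 0.6 m/s and contact force between the fingers and round_tin below 0.05 N) or (linear speed of square_box above 0.6 m/s and contact force between the fingers and square_box below 0.05 N) or (linear speed of long_box above 0.6 m/s and contact force between the fingers and long_box below 0.05 N)).
It fails at once if a container is tipped by more than 0.6 rad (angle between any of small_carton, round_tin, square_box, long_box's own z axis and vertical above 0.6 rad).
It fails at once if the seed jar is moved by more than 15 mm or tipped (distance of seed_jar from where it was at the start of the episode above 0.015 m or angle between seed_jar's own z axis and vertical above 0.2 rad).
It fails at once if the magnifier is moved by more than 15 mm or tipped (distance of magnifier from where it was at the start of the episode above 0.015 m or angle between magnifier's own z axis and vertical above 0.2 rad).
It also fails if it takes over 112 s, if anything falls off the work surface, if the arm or the gripper's body presses on something with over 40 N, if the wrist force passes 120 N, or if a joint passes its speed limit or range.

## Working session

There is one attempt and no reset: what is moved stays moved. The work goes in short steps, Python scripts to look and compute and a tool call to move; the robot and the scene stay as the last step left them, time stands still between calls to the robot, and variables do not carry over. Pictures are saved under pics/ and viewed, at most 17 in all, crops included, and the job is handed in when it is done.

```bash
ls; mkdir -p pics; python3 - <<'E'
from rig import arm, camrig, monitor, sign_off
import cv2
for n in ("top","scene"):
    im=camrig.camera(n); cv2.imwrite(f"pics/{n}0.png",im[:,:,::-1])
    p=camrig.camera_params(n); print(n,p)
print(camrig.camera_params("wrist")); print(monitor.get_obs())
E
```

```text
pics
rig.py
top {'mtx': array([[474.01457327,   0.        , 317.88677808],
       [  0.        , 474.01457327, 199.76134576],
       [  0.        ,   0.        ,   1.        ]]), 'R': array([[-0.02704237, -0.99959067,  0.0093379 ],
       [-0.98590019,  0.02512653, -0.16543719],
       [ 0.16513484, -0.01368006, -0.98617612]]), 't': array([0.01249216, 0.56938973, 1.33685031])}
scene {'mtx': array([[381.36200161,   0.        , 323.10364902],
       [  0.        , 381.36200161, 201.04906382],
       [  0.        ,   0.        ,   1.        ]]), 'R': array([[ 0.39048962,  0.92057759,  0.00740046],
       [ 0.63603994, -0.26396569, -0.72510366],
       [-0.66556071,  0.28785243, -0.68859997]]), 't': array([-0.2179047 , -0.29417378,  1.32759496])}
{'mtx': array([[341.37389087,   0.        , 322.62824051],
       [  0.        , 341.37389087, 199.11113487],
       [  0.        ,   0.        ,   1.        ]]), 'tool_from_camera': array([[ 1.22131682e-03, -9.56488130e-01, -2.91768686e-01,
         7.64220796e-02],
       [ 9.99999170e-01,  1.28766264e-03, -3.53643896e-05,
        -8.9
[... 168 characters left out ...]
.00000000e+00]])}
{'time_s': 0.1, 'joint_pos': array([7.02432561e+01, 1.38293185e+01, 2.22117392e-01, 7.65015449e+01,
       5.10338919e-04, 9.00000805e+01]), 'qvel': array([ 0.03100152, -0.02406884,  0.17025679, -0.00876495,  0.00659283,
        0.08454796]), 'joint_efforts': array([-1.30113778e-03, -3.73137653e+01,  2.53010523e+01,  1.08704579e-02,
       -7.30554143e-05, -7.10738050e-06]), 'ee_pos': array([0.16882227, 0.47004301, 0.23049401]), 'ee_rot': array([-1.79891254e+02, -5.10185176e-04,  1.60243175e+02]), 'contact_force': array([-0.68951395, -0.04695494,  0.08078277]), 'ft_torque': array([-0.02334506,  0.02649447, -0.04661562]), 'grasp_force': 0.0, 'finger_gap': 0.9992300184154643}
```

View pics/top0.png

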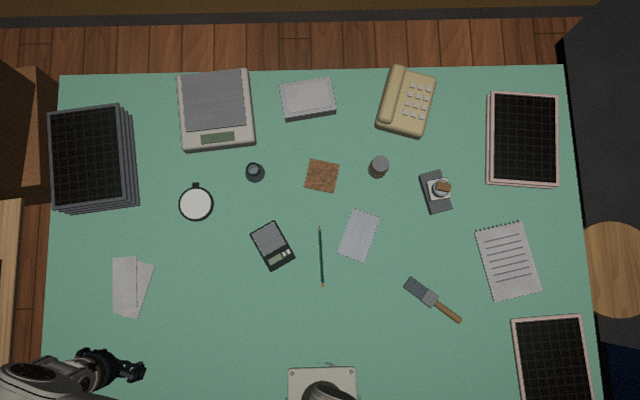

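View pics/scene0.png

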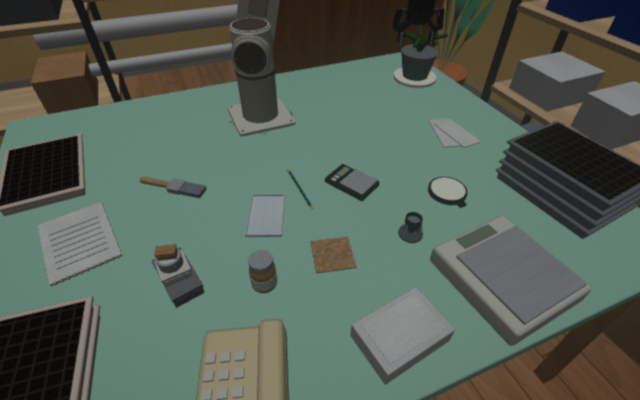

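Top view: balance pan is near (269,237), light plate (196,203), cork mat (322,176), stack (437,190), jar (379,166) and magnifier (254,172). The tray is probably the pale rectangle at (358,235); I'll zoom in to check.

```bash
python3 - <<'E'
import cv2,numpy as np
t=cv2.imread("pics/top0.png"); s=cv2.imread("pics/scene0.png")
a=cv2.resize(t[145:275,170:470],(800,347),interpolation=cv2.INTER_CUBIC)
b=cv2.resize(s[160:305,130:360],(400,252),interpolation=cv2.INTER_CUBIC)
c=cv2.resize(s[160:305,320:550],(400,252),interpolation=cv2.INTER_CUBIC)
o=np.vstack([a,np.hstack([b,c])]); o=np.clip(o*1.5,0,255).astype(np.uint8); cv2.imwrite("pics/z.png",o)
E
```

```text
(no output)
```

View pics/z.png

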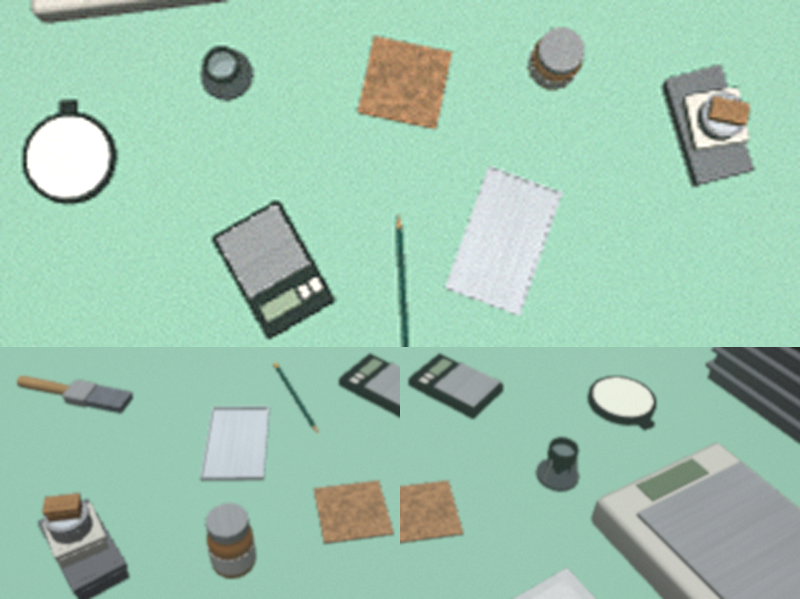

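```bash
cat > h.py <<'E'
import numpy as np
from scipy.spatial.transform import Rotation as Ro
def rt(o): return Ro.from_euler('xyz',o["ee_rot"],degrees=True).as_matrix(), np.array(o["ee_pos"])
def ray(p,uv,z,o=None):
    uv=np.atleast_2d(uv).astype(float); d=np.c_[(uv-[p["mtx"][0,2],p["mtx"][1,2]])/p["mtx"][0,0],np.ones(len(uv))]
    if o is None: R=p["R"].T; c=-R@p["t"]
    else:
        A,t=rt(o); T=p["tool_from_camera"]; R=A@T[:3,:3]; c=A@T[:3,3]+t
    d=d@R.T; return c+d*((z-c[2])/d[:,2])[:,None]
def proj(p,X,o=None):
    X=np.atleast_2d(X)
    if o is None: c=X@p["R"].T+p["t"]
    else:
        A,t=rt(o); T=p["tool_from_camera"]; c=((X-t)@A-T[:3,3])@T[:3,:3]
    return c[:,:2]/c[:,2:]*p["mtx"][0,0]+[p["mtx"][0,2],p["mtx"][1,2]]
def togo(o,goal,yaw):
    """shift/turn in tool axes to reach TCP goal, pointing down, tool y axis at world angle per yaw"""
    A,t=rt(o); B=Ro.from_euler('xyz',[180,0,yaw],degrees=True).as_matrix()
    return A.T@(np.array(goal)-t), Ro.from_matrix(A.T@B).as_rotvec(degrees=True)
E
python3 - <<'E'
from rig import arm, camrig, monitor, sign_off
from h import *
p=camrig.camera_params("top")
P={"tray":([(492,168),(562,193),(521,314),(446,288)],.0075),"pan":([(274,206),(311,262),(256,296),(218,241)],.024),
"mat":([(374,37),(451,50),(437,128),(358,114)],.005),"plate":([(69,157)],.014),"jar":([(559,50)],.085),"mag":([(222,66)],.058),
"carton":([(729,108)],.110),"tin":([(723,117)],.088),"magbase":([(228,75)],.005)}
for k,(uv,z) in P.items():
    q=ray(p,np.array(uv)/2.6667+[170,145],z)[:,:2]; print(k,q.mean(0).round(4))
    if len(q)==4:
        e=np.diff(np.r_[q,q[:1]],axis=0); print(np.hypot(*e.T).round(3),np.degrees(np.arctan2(e[:,1],e[:,0])).round(1))
E
```

```text
tray [ 0.4667 -0.1238]
[0.083 0.143 0.087 0.144] [-111.4  158.7   69.4  -23. ]
pan [0.4602 0.1426]
[0.074 0.07  0.074 0.072] [-147.6  120.4   33.9  -59.1]
mat [ 0.6502 -0.0172]
[0.089 0.092 0.091 0.092] [-101.3  168.1   78.3  -12.8]
plate [0.5719 0.3609]
jar [ 0.6638 -0.1825]
mag [0.6615 0.1843]
carton [ 0.5906 -0.3549]
tin [ 0.5852 -0.354 ]
magbase [0.6634 0.1841]
```

```bash
cat > go.py <<'E'
import sys; from rig import arm, camrig, monitor, sign_off; from h import *
g=[float(v) for v in sys.argv[1:5]]; d,r=togo(monitor.get_obs(),g[:3],g[3]); print(d.round(4),r.round(2))
E
python3 go.py .539 -.369 .25 17
```

```text
[-0.632  -0.6646 -0.0183] [-5.0000e-02  1.4000e-01  1.4324e+02]
```

Careful with the scale: shifts go in shares of 0.75 m and turns go in shares of 360 degrees. That gives: -0.665 m / 0.75 = -0.8867, -0.632 m / 0.75 = -0.8427, 143 degrees / 360 = 0.3972.

Emit:
drive_effector(
  segments="-0.8427,-0.8867,-0.024,0,0,0.3972;-0.8427,-0.8867,-0.024,0,0,0.3972;-0.8427,-0.8867,-0.024,0,0,0.3972;-0.8427,-0.8867,-0.024,0,0,0.3972;-0.8427,-0.8867,-0.024,0,0,0.3972;-0.8427,-0.8867,-0.024,0,0,0.3972;-0.8427,-0.8867,-0.024,0,0,0.3972;-0.8427,-0.8867,-0.024,0,0,0.3972",
  aperture=1.0,
  squeeze=30,
)

```text
time_s: 0.9
ee_pos: [0.3304, 0.1027, 0.2391]
ee_rot: [180.0, -0.0, 91.2]
contact_force: [1.7, 1.0, -0.7]
finger_gap: 1.002
grasp_force: 0.0
```

```bash
python3 go.py .539 -.369 .25 17
```

```text
[-0.4758  0.199  -0.0109] [ 1.000e-02 -2.000e-02  7.417e+01]
```

To row units: -0.476 m / 0.75 = -0.6347, 0.199 m / 0.75 = 0.2653, 74 degrees / 360 = 0.2056.

Emit:
drive_effector(
  segments="-0.6347,0.2653,-0.0147,0,0,0.2056;-0.6347,0.2653,-0.0147,0,0,0.2056;-0.6347,0.2653,-0.0147,0,0,0.2056;-0.6347,0.2653,-0.0147,0,0,0.2056;-0.6347,0.2653,-0.0147,0,0,0.2056;-0.6347,0.2653,-0.0147,0,0,0.2056;-0.6347,0.2653,-0.0147,0,0,0.2056;-0.6347,0.2653,-0.0147,0,0,0.2056",
)

```text
time_s: 1.7
ee_pos: [0.4942, -0.2622, 0.2471]
ee_rot: [-180.0, 0.0, 22.3]
contact_force: [1.3, -0.2, -0.2]
finger_gap: 0.999
grasp_force: 0.0
```

```bash
python3 go.py .539 -.369 .25 17
```

```text
[ 0.0008  0.1158 -0.003 ] [-0.05  0.03  5.34]
```

To row units: 0.116 m / 0.75 = 0.1547, -0.003 m / 0.75 = -0.004, 5.3 degrees / 360 = 0.0147.

Emit:
drive_effector(
  segments="0.0013,0.1547,-0.004,0,0,0.0147;0.0013,0.1547,-0.004,0,0,0.0147;0.0013,0.1547,-0.004,0,0,0.0147;0.0013,0.1547,-0.004,0,0,0.0147;0.0013,0.1547,-0.004,0,0,0.0147",
)

```text
time_s: 2.2
ee_pos: [0.5394, -0.3665, 0.2495]
ee_rot: [-179.9, 0.1, 17.4]
contact_force: [-0.5, 0.3, 0.6]
finger_gap: 0.998
grasp_force: 0.0
```

```bash
python3 - <<'E'
from rig import arm, camrig, monitor, sign_off
import cv2,pickle
o=monitor.get_obs(); print(o["ee_pos"],o["ee_rot"]); im=camrig.camera("wrist"); pickle.dump(o,open("o1.pkl","wb")); cv2.imwrite("pics/w1.png",im[:,:,::-1])
E
```

```text
[ 0.5393582  -0.36651919  0.24950163] [-1.79876121e+02  7.28873567e-02  1.74085078e+01]
```

View pics/w1.png

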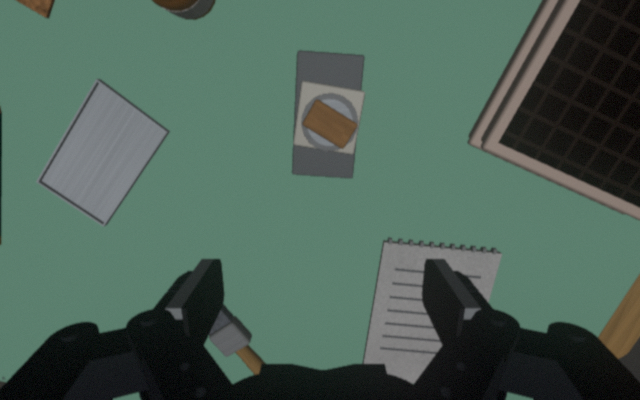

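Stack seen from above, the carton at (330,123), tin circle (331,123), square box around (329,118), long box corners (299,52)–(364,54)–(352,178)–(292,174). The tray is at about (104,152). I'll zoom in for corners.

```bash
python3 - <<'E'
import cv2,numpy as np
t=cv2.imread("pics/w1.png")[40:190,270:390]
a=cv2.resize(t,(480,600),interpolation=cv2.INTER_CUBIC); cv2.imwrite("pics/w1z.png",np.clip(a*1.6,0,255).astype(np.uint8))
E
```

```text
(no output)
```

View pics/w1z.png

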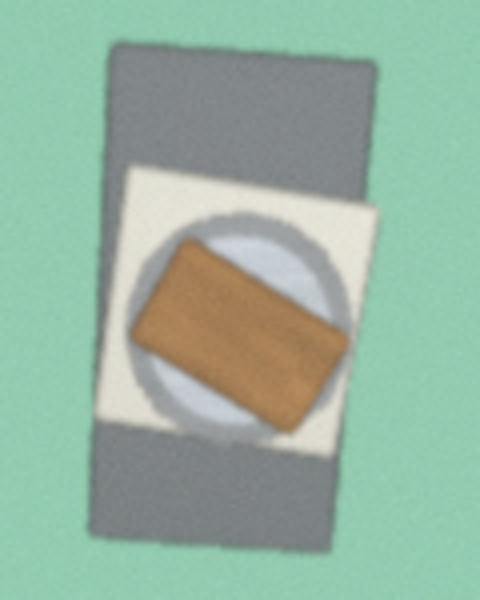

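```bash
python3 - <<'E'
from rig import arm, camrig, monitor, sign_off
from h import *
import pickle
o=pickle.load(open("o1.pkl","rb")); p=camrig.camera_params("wrist")
P={"carton":([(190,237),(349,340),(292,433),(130,335)],.110),"tin":([(127,327),(351,327)],.088),"tinv":([(239,211),(239,442)],.088),
"sq":([(128,166),(379,208),(334,457),(96,418)],.062),"long":([(112,43),(377,62),(331,551),(90,537)],.034)}
P={k:(np.array(u)/4+[270,40],z) for k,(u,z) in P.items()}; P["tray"]=(np.array([(99,80),(169,131),(105,225),(40,181)]),.0075)
for k,(uv,z) in P.items():
    q=ray(p,uv,z,o)[:,:2]; print(k,q.mean(0).round(4))
    e=np.diff(np.r_[q,q[:1]],axis=0); print(np.hypot(*e.T).round(3),np.degrees(np.arctan2(e[:,1],e[:,0])).round(1))
E
```

```text
carton [ 0.588 -0.357]
[0.038 0.022 0.039 0.023] [-104.5  166.7   76.6  -15.2]
tin [ 0.5883 -0.3569]
[0.049 0.049] [-72.5 107.5]
tinv [ 0.5878 -0.357 ]
[0.049 0.049] [-162.2   17.8]
sq [ 0.5887 -0.3561]
[0.058 0.058 0.058 0.058] [ -81.5 -171.2   98.2    8.8]
long [ 0.5876 -0.3549]
[0.064 0.122 0.065 0.123] [ -76.3 -166.3  104.1   13.5]
tray [ 0.4681 -0.1256]
[0.086 0.145 0.085 0.143] [-110.9  158.    67.5  -21.6]
```

```bash
python3 go.py .588 -.357 .14 76
```

```text
[0.0491 0.0063 0.1102] [-1.000e-01 -1.000e-02 -5.854e+01]
```

To row units: 0.11 m / 0.75 = 0.1467, 0.08 m / 0.75 = 0.1067, -58.5 degrees / 360 = -0.1625.

Emit:
drive_effector(
  segments="0.0653,0.008,0.0267,0,0,-0.0236;0.0653,0.008,0.0667,0,0,-0.0472;0.0653,0.008,0.1067,0,0,-0.0708;0.0653,0.008,0.1467,0,0,-0.0944;0.0653,0.008,0.1467,0,0,-0.1181;0.0653,0.008,0.1467,0,0,-0.1417;0.0653,0.008,0.1467,0,0,-0.1625;0.0653,0.008,0.1467,0,0,-0.1625",
  aperture=0.5,
  squeeze=30,
)

```text
time_s: 3.05
ee_pos: [0.5883, -0.3562, 0.1416]
ee_rot: [180.0, -0.0, 76.0]
contact_force: [-0.2, 0.1, -0.8]
finger_gap: 0.501
grasp_force: 0.0
```

Emit:
drive_effector(
  segments="0,0,0,0,0,0;0,0,0,0,0,0",
)

```text
time_s: 3.25
ee_pos: [0.5884, -0.3572, 0.1413]
ee_rot: [180.0, 0.0, 75.9]
contact_force: [1.1, -0.9, 0.2]
finger_gap: 0.503
grasp_force: 0.0
```

```bash
python3 go.py .588 -.357 .091 76;  python3 - <<'E'
from rig import arm, camrig, monitor, sign_off
import cv2,pickle
o=monitor.get_obs(); im=camrig.camera("wrist"); cv2.imwrite("pics/w2.png",im[:,:,::-1])
from h import *
X=[[.588,-.357,.110],[.588,-.357,.088]]; print(proj(camrig.camera_params("wrist"),np.array(X),o))
E
```

```text
[ 0.0001 -0.0005  0.0503] [ 0.03  0.01 -0.13]
[[325.29148265 234.58838185]
 [325.03308329 220.51077495]]
```

View pics/w2.png

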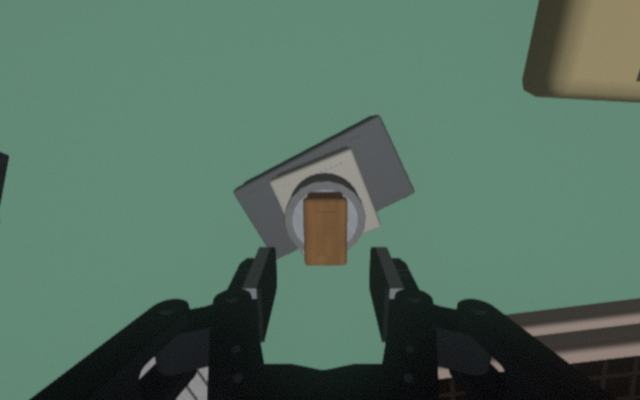

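The carton (top at (326,231), predicted (325,235)) is squarely aligned between the fingers. Descend and grip.

To row units: 0.05 m / 0.75 = 0.0667, 0.045 m / 0.75 = 0.06.

Emit:
drive_effector(
  segments="0,0,0.04,0,0,0;0,0,0.06,0,0,0;0,0,0.0667,0,0,0;0,0,0.0667,0,0,0",
)

```text
time_s: 3.7
ee_pos: [0.5878, -0.3575, 0.0898]
ee_rot: [-179.9, -0.0, 75.9]
contact_force: [0.4, -0.2, 0.2]
finger_gap: 0.496
grasp_force: 0.0
```

Emit:
drive_effector(
  segments="0,0,0,0,0,0;0,0,0,0,0,0;0,0,0,0,0,0;0,0,0,0,0,0;0,0,0,0,0,0",
  aperture=0,
  squeeze=30,
)

```text
time_s: 4.2
ee_pos: [0.5891, -0.3584, 0.0921]
ee_rot: [179.9, 0.0, 75.9]
contact_force: [0.3, 0.3, 5.8]
finger_gap: 0.276
grasp_force: 31.1
```

Emit:
drive_effector(
  segments="0,0,-0.0133,0,0,0;0,0,-0.04,0,0,0;0,0,-0.08,0,0,0;0,0,-0.08,0,0,0",
)

```text
time_s: 4.6
ee_pos: [0.5905, -0.3591, 0.1559]
ee_rot: [179.6, 0.1, 75.9]
contact_force: [0.1, -0.7, 0.8]
finger_gap: 0.271
grasp_force: 30.5
```

```bash
python3 go.py .46 .1425 .10 76
```

```text
[ 0.455  -0.2489  0.0529] [ 0.44  0.14 -0.07]
```

To row units: 0.29 m / 0.75 = 0.3867, 0.05 m / 0.75 = 0.0667.

Emit:
drive_effector(
  segments="0.024,-0.0133,0,0,0,0;0.0667,-0.036,0,0,0,0;0.12,-0.0653,0,0,0,0;0.1733,-0.0947,0,0,0,0;0.2267,-0.124,0,0,0,0;0.28,-0.1533,0,0,0,0;0.3333,-0.1827,0,0,0,0;0.3867,-0.212,0,0,0,0",
)

```text
time_s: 5.4
ee_pos: [0.5033, -0.0362, 0.1502]
ee_rot: [-179.9, -0.0, 75.9]
contact_force: [1.2, 1.1, -1.1]
finger_gap: 0.272
grasp_force: 30.4
```

```bash
python3 go.py .46 .1425 .10 76
```

```text
[ 0.1628 -0.0855  0.0503] [-0.05 -0.   -0.09]
```

To row units: 0.163 m / 0.75 = 0.2173, 0.15 m / 0.75 = 0.2.

Emit:
drive_effector(
  segments="0.0533,-0.028,0,0,0,0;0.1067,-0.056,0.0133,0,0,0;0.16,-0.084,0.0333,0,0,0;0.2,-0.1053,0.0533,0,0,0;0.2173,-0.114,0.0667,0,0,0;0.2173,-0.114,0.0667,0,0,0;0.2173,-0.114,0.0667,0,0,0",
)

```text
time_s: 6.1
ee_pos: [0.4608, 0.1409, 0.1004]
ee_rot: [-180.0, 0.1, 76.0]
contact_force: [-0.5, -0.2, -0.5]
finger_gap: 0.275
grasp_force: 30.4
```

```bash
python3 go.py .46 .1425 .0285 76; python3 - <<'E'
from rig import arm, camrig, monitor, sign_off
import cv2
im=camrig.camera("wrist"); cv2.imwrite("pics/w3.png",im[:,:,::-1])
from h import *
o=monitor.get_obs();X=[[.46,.1425,.024],o["ee_pos"]]; print(proj(camrig.camera_params("wrist"),np.array(X),o))
E
```

```text
[ 0.0015 -0.0012  0.0719] [-0.05  0.06 -0.01]
[[322.76013296 206.16618295]
 [326.79967622 261.18716728]]
```

View pics/w3.png

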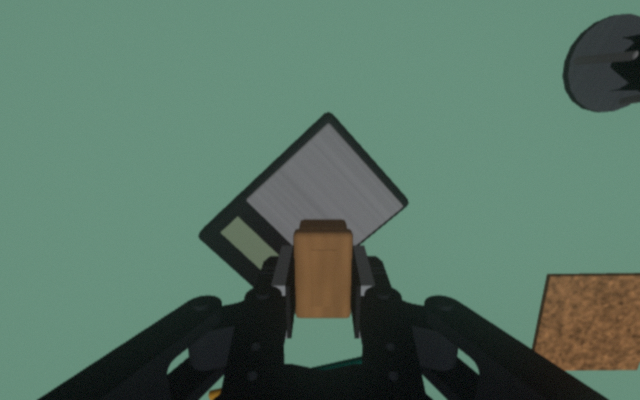

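Pan corners (328,123), (246,200), (408,203) give a centre near (327,201), about 3 mm from the top-camera value. I'll shift a little and lower.

To row units: 0.072 m / 0.75 = 0.096, 0.003 m / 0.75 = 0.004.

Emit:
drive_effector(
  segments="0.004,0,0.0467,0,0,0;0.004,0,0.08,0,0,0;0.004,0,0.0907,0,0,0;0.004,0,0.0947,0,0,0;0.004,0,0.096,0,0,0;0.004,0,0.096,0,0,0",
)

```text
time_s: 6.75
ee_pos: [0.4632, 0.1439, 0.0298]
ee_rot: [179.9, -0.1, 75.9]
contact_force: [0.3, -0.1, -0.4]
finger_gap: 0.276
grasp_force: 30.4
```

Emit:
drive_effector(
  segments="0,0,0,0,0,0;0,0,0,0,0,0",
  aperture=0.5,
)

```text
time_s: 6.95
ee_pos: [0.4629, 0.1441, 0.0296]
ee_rot: [179.9, -0.1, 75.9]
contact_force: [-0.3, 0.7, 0.3]
finger_gap: 0.504
grasp_force: 0.0
```

To row units: -0.12 m / 0.75 = -0.16, -0.1 m / 0.75 = -0.1333.

Emit:
drive_effector(
  segments="0,0,-0.0667,0,0,0;0,0,-0.1333,0,0,0;0,0,-0.16,0,0,0",
  aperture=0.8,
)

```text
time_s: 7.25
ee_pos: [0.4647, 0.1448, 0.1539]
ee_rot: [179.6, -0.2, 75.9]
contact_force: [0.4, 0.7, 0.1]
finger_gap: 0.801
grasp_force: 0.0
```

```bash
python3 go.py .56 -.36 .17 9
```

```text
[-0.4665  0.2152 -0.0166] [ 0.21 -0.46 66.94]
```

To row units: -0.467 m / 0.75 = -0.6227, 0.215 m / 0.75 = 0.2867, 67 degrees / 360 = 0.1861.

Emit:
drive_effector(
  segments="-0.6227,0.2867,-0.0227,0,0,0.1861;-0.6227,0.2867,-0.0227,0,0,0.1861;-0.6227,0.2867,-0.0227,0,0,0.1861;-0.6227,0.2867,-0.0227,0,0,0.1861;-0.6227,0.2867,-0.0227,0,0,0.1861;-0.6227,0.2867,-0.0227,0,0,0.1861;-0.6227,0.2867,-0.0227,0,0,0.1861;-0.6227,0.2867,-0.0227,0,0,0.1861",
)

```text
time_s: 8.05
ee_pos: [0.5362, -0.251, 0.1626]
ee_rot: [180.0, -0.1, 8.6]
contact_force: [1.9, 0.6, -0.2]
finger_gap: 0.803
grasp_force: 0.0
```

```bash
python3 go.py .56 -.36 .17 9
```

```text
[ 0.0072  0.1113 -0.0073] [ 0.03 -0.06 -0.38]
```

To row units: 0.111 m / 0.75 = 0.148, 0.09 m / 0.75 = 0.12.

Emit:
drive_effector(
  segments="0.0093,0.06,-0.0093,0,0,0;0.0093,0.12,-0.0093,0,0,0;0.0093,0.148,-0.0093,0,0,0;0.0093,0.148,-0.0093,0,0,0;0.0093,0.148,-0.0093,0,0,0",
)

```text
time_s: 8.55
ee_pos: [0.5598, -0.3576, 0.1686]
ee_rot: [-180.0, 0.0, 8.9]
contact_force: [0.1, -0.7, 0.1]
finger_gap: 0.799
grasp_force: 0.0
```

```bash
python3 - <<'E'
from rig import arm, camrig, monitor, sign_off
import cv2,pickle
o=monitor.get_obs(); im=camrig.camera("wrist"); pickle.dump(o,open("o4.pkl","wb")); cv2.imwrite("pics/w4.png",im[:,:,::-1])
cv2.imwrite("pics/w4z.png",cv2.resize(cv2.convertScaleAbs(im[40:270,210:450,::-1],alpha=1.5),(600,575),interpolation=cv2.INTER_CUBIC))
E
```

```text
(no output)
```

View pics/w4z.png

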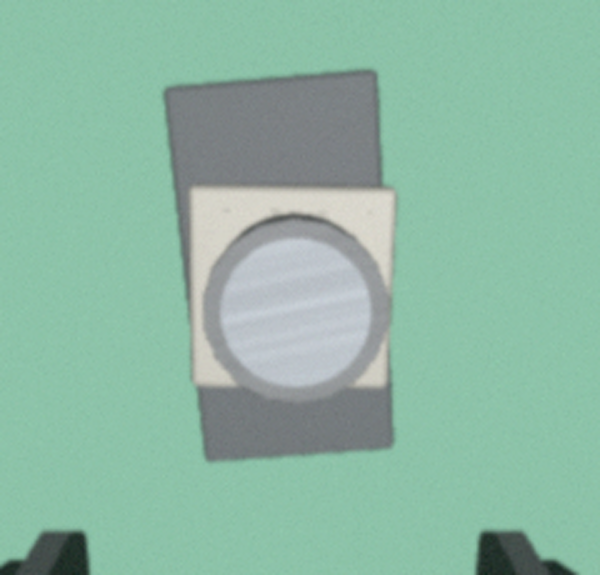

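Tin rim spans 203–390 by 217–403 in the crop, centred at (296,310). The square and long boxes haven't moved.

```bash
python3 - <<'E'
from rig import arm, camrig, monitor, sign_off
from h import *
import pickle
o=pickle.load(open("o4.pkl","rb")); p=camrig.camera_params("wrist")
P={"tin":([(203,310),(390,310),(296,217),(296,403)],.088),
"sq":([(191,187),(396,190),(387,386),(193,384)],.062),"long":([(166,88),(376,70),(393,447),(206,461)],.034)}
for k,(uv,z) in P.items():
    q=ray(p,np.array(uv)/2.5+[210,40],z,o)[:,:2]; print(k,q.mean(0).round(4))
    e=np.diff(np.r_[q,q[:1]],axis=0); print(np.hypot(*e.T).round(3),np.degrees(np.arctan2(e[:,1],e[:,0])).round(1))
E
python3 go.py .588 -.357 .063 9
```

```text
tin [ 0.588  -0.3571]
[0.05  0.035 0.05  0.036] [ -81.    54.9 -170.8   52.8]
sq [ 0.5891 -0.3559]
[0.058 0.058 0.059 0.058] [ -81.9 -171.5   98.4    7.8]
long [ 0.5877 -0.3545]
[0.064 0.123 0.065 0.123] [ -76.4 -166.4  103.5   13.2]
[0.0277 0.0046 0.1058] [-0.04  0.02 -0.04]
```

To row units: 0.105 m / 0.75 = 0.14, 0.104 m / 0.75 = 0.1387.

Emit:
drive_effector(
  segments="0.0373,0.006,0.04,0,0,0;0.0373,0.006,0.08,0,0,0;0.0373,0.006,0.12,0,0,0;0.0373,0.006,0.1387,0,0,0;0.0373,0.006,0.14,0,0,0;0.0373,0.006,0.14,0,0,0",
)

```text
time_s: 9.2
ee_pos: [0.589, -0.3572, 0.0651]
ee_rot: [180.0, -0.0, 9.0]
contact_force: [-0.3, -0.1, -0.4]
finger_gap: 0.802
grasp_force: 0.0
```

Emit:
drive_effector(
  segments="0,0,0,0,0,0;0,0,0,0,0,0;0,0,0,0,0,0;0,0,0,0,0,0;0,0,0,0,0,0",
  aperture=0,
  squeeze=40,
)

```text
time_s: 9.7
ee_pos: [0.59, -0.3584, 0.0668]
ee_rot: [179.8, -0.2, 8.9]
contact_force: [-0.0, -0.1, 6.3]
finger_gap: 0.57
grasp_force: 42.3
```

Emit:
drive_effector(
  segments="0,0,-0.0133,0,0,0;0,0,-0.04,0,0,0;0,0,-0.0933,0,0,0;0,0,-0.1333,0,0,0;0,0,-0.1333,0,0,0",
)

```text
time_s: 10.2
ee_pos: [0.5911, -0.3595, 0.1708]
ee_rot: [179.6, -0.5, 8.9]
contact_force: [0.0, 0.2, 0.2]
finger_gap: 0.57
grasp_force: 41.6
```

```bash
python3 go.py .572 .361 .10 9
```

```text
[ 0.0923 -0.7152  0.0663] [ 0.42 -0.48 -0.08]
```

To row units: -0.33 m / 0.75 = -0.44, 0.014 m / 0.75 = 0.0187.

Emit:
drive_effector(
  segments="0.004,-0.0267,0,0,0,0;0.0107,-0.08,0,0,0,0;0.0187,-0.14,0,0,0,0;0.0267,-0.2,0,0,0,0;0.0347,-0.26,0,0,0,0;0.0427,-0.32,0,0,0,0;0.0507,-0.38,0,0,0,0;0.0587,-0.44,0,0,0,0",
)

```text
time_s: 11.0
ee_pos: [0.5797, -0.0232, 0.1632]
ee_rot: [-180.0, 0.1, 8.9]
contact_force: [0.1, -0.2, -0.9]
finger_gap: 0.57
grasp_force: 41.7
```

```bash
python3 go.py .572 .361 .10 9
```

```text
[ 0.052  -0.3807  0.0632] [-0.01  0.08 -0.08]
```

Emit:
drive_effector(
  segments="0.008,-0.06,0,0,0,0;0.016,-0.12,0,0,0,0;0.024,-0.18,0,0,0,0;0.032,-0.24,0,0,0,0;0.04,-0.3,0,0,0,0;0.048,-0.36,0.0133,0,0,0;0.056,-0.42,0.04,0,0,0;0.064,-0.4667,0.0667,0,0,0",
)

```text
time_s: 11.8
ee_pos: [0.6003, 0.1551, 0.1397]
ee_rot: [-177.9, 0.1, 13.5]
contact_force: [0.5, 0.1, -0.7]
finger_gap: 0.568
grasp_force: 41.7
```

```bash
python3 go.py .572 .361 .10 9
```

```text
[ 0.0206 -0.2052  0.0473] [-2.11  0.18  4.51]
```

```bash
python3 -c "
from rig import arm, camrig, monitor, sign_off; o=monitor.get_obs(); print(o['joint_pos'].round(1),o['qvel'].round(1),o['ee_pos'].round(3))"
```

```text
[ 13.5  30.3  10.9  70.7   2.1 179.9] [ 1.3 10.6  0.6 -9.2  0.6 -0.1] [0.6   0.155 0.14 ]
```

Emit:
drive_effector(
  segments="0,0,0,0,0,0",
)

```text
time_s: 11.9
ee_pos: [0.5991, 0.1548, 0.1377]
ee_rot: [-177.9, 0.3, 13.5]
contact_force: [0.2, -1.0, -1.8]
finger_gap: 0.567
grasp_force: 41.7
```

```bash
python3 go.py .572 .361 .10 9;python3 -c "
from rig import arm, camrig, monitor, sign_off; o=monitor.get_obs(); print(o['joint_pos'].round(1),o['qvel'].round(1))"
```

```text
[ 0.022  -0.2053  0.0453] [-2.11  0.41  4.5 ]
[ 13.4  30.4  10.8  70.7   2.1 179.9] [-0.3 -1.5  0.4  1.6 -0.2  0.1]
```

Joint 6 hit its 180° limit (j6 = j1 + 180 − yaw). The tin is round, so I'll turn to a higher yaw, which also removes the 2° tilt.

```bash
python3 go.py .572 .361 .10 50
```

```text
[ 0.022  -0.2053  0.0453] [ -2.15  -0.36 -36.5 ]
```

To row units: -0.205 m / 0.75 = -0.2733, -0.19 m / 0.75 = -0.2533, -36.5 degrees / 360 = -0.1014.

Emit:
drive_effector(
  segments="0,0,0,-0.0058,0,-0.0139;0.004,-0.04,0,-0.0058,-0.0011,-0.0333;0.0107,-0.0933,0,-0.0058,-0.0011,-0.0556;0.0173,-0.1533,0.0067,-0.0058,-0.0011,-0.0778;0.024,-0.2133,0.0267,-0.0058,-0.0011,-0.1014;0.0293,-0.2533,0.0467,-0.0058,-0.0011,-0.1014;0.0293,-0.2733,0.06,-0.0058,-0.0011,-0.1014;0.0293,-0.2733,0.06,-0.0058,-0.0011,-0.1014",
)

```text
time_s: 12.7
ee_pos: [0.5708, 0.3622, 0.1007]
ee_rot: [-180.0, 0.1, 50.2]
contact_force: [0.1, -1.2, -1.5]
finger_gap: 0.569
grasp_force: 41.7
```

```bash
python3 go.py .572 .361 .0195 50
python3 - <<'E'
from rig import arm, camrig, monitor, sign_off
import cv2
from h import *
o=monitor.get_obs(); print(o["joint_pos"].round(1)); im=camrig.camera("wrist"); cv2.imwrite("pics/w5.png",im[:,:,::-1])
print(proj(camrig.camera_params("wrist"),np.array([[.572,.361,.014]]),o))
E
```

```text
[-0.0001  0.0017  0.0812] [-0.01  0.06  0.19]
[ 32.4  38.2  18.7  70.6  -0.  162.2]
[[327.11068047 202.95905883]]
```

View pics/w5.png

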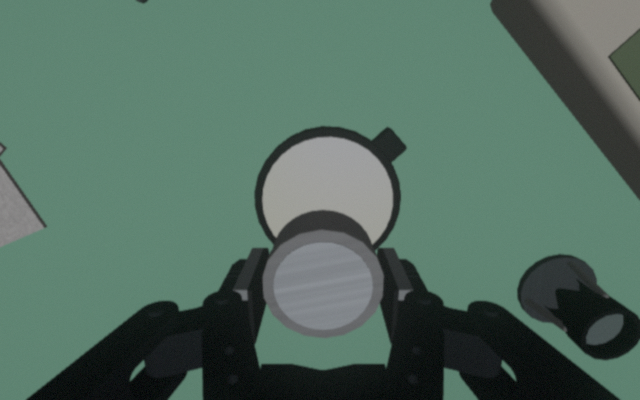

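Plate white spans columns 262–393 with its top at row 136, so its centre is near (327,200), about as predicted. Lower the tin.

To row units: 0.081 m / 0.75 = 0.108, 0.001 m / 0.75 = 0.0013.

Emit:
drive_effector(
  segments="0.0013,0.0027,0.0467,0,0,0;0.0013,0.0027,0.0867,0,0,0;0.0013,0.0027,0.1,0,0,0;0.0013,0.0027,0.1053,0,0,0;0.0013,0.0027,0.108,0,0,0;0.0013,0.0027,0.108,0,0,0",
)

```text
time_s: 13.35
ee_pos: [0.5763, 0.3615, 0.0241]
ee_rot: [179.9, -0.3, 50.0]
contact_force: [-0.7, -0.3, -1.0]
finger_gap: 0.567
grasp_force: 41.7
```

Emit:
drive_effector(
  segments="0,0,0,0,0,0;0,0,0,0,0,0",
  aperture=0.8,
)

```text
time_s: 13.55
ee_pos: [0.576, 0.362, 0.024]
ee_rot: [179.9, -0.3, 50.1]
contact_force: [1.0, 0.1, -0.2]
finger_gap: 0.801
grasp_force: 0.0
```

Emit:
drive_effector(
  segments="0,0,-0.0533,0,0,0;0,0,-0.12,0,0,0;0,0,-0.1733,0,0,0",
  aperture=1,
)

```text
time_s: 13.85
ee_pos: [0.5751, 0.3617, 0.1557]
ee_rot: [179.9, -0.3, 50.1]
contact_force: [1.2, -0.1, -0.1]
finger_gap: 1.0
grasp_force: 0.0
```

```bash
python3 go.py .545 -.362 .15 9
```

```text
[-0.5745  0.4412  0.0032] [-1.000e-02 -3.700e-01  4.109e+01]
```

To row units: -0.574 m / 0.75 = -0.7653, 0.441 m / 0.75 = 0.588.

Emit:
drive_effector(
  segments="-0.7653,0.588,0.004,0,0,0;-0.7653,0.588,0.004,0,0,0;-0.7653,0.588,0.004,0,0,0;-0.7653,0.588,0.004,0,0,0;-0.7653,0.588,0.004,0,0,0;-0.7653,0.588,0.004,0,0,0;-0.7653,0.588,0.004,0,0,0;-0.7653,0.588,0.004,0,0,0",
)

```text
time_s: 14.65
ee_pos: [0.5582, -0.0403, 0.1512]
ee_rot: [179.8, -0.3, 50.1]
contact_force: [1.1, 0.3, 0.3]
finger_gap: 0.999
grasp_force: 0.0
```

```bash
python3 go.py .588 -.3565 .15 8.5
```

```text
[-0.2235  0.2257  0.0009] [ 0.08 -0.32 41.61]
```

To row units: 0.226 m / 0.75 = 0.3013, -0.224 m / 0.75 = -0.2987, 41.5 degrees / 360 = 0.1153.

Emit:
drive_effector(
  segments="-0.2987,0.3013,0.0013,0,0,0.1153;-0.2987,0.3013,0.0013,0,0,0.1153;-0.2987,0.3013,0.0013,0,0,0.1153;-0.2987,0.3013,0.0013,0,0,0.1153;-0.2987,0.3013,0.0013,0,0,0.1153;-0.2987,0.3013,0.0013,0,0,0.1153;-0.2987,0.3013,0.0013,0,0,0.1153;-0.2987,0.3013,0.0013,0,0,0.1153",
)

```text
time_s: 15.45
ee_pos: [0.5872, -0.3589, 0.1486]
ee_rot: [180.0, -0.2, 8.3]
contact_force: [0.7, 0.4, -0.6]
finger_gap: 0.997
grasp_force: 0.0
```

Emit:
drive_effector(
  segments="0,0,0,0,0,0",
)

```text
time_s: 15.55
ee_pos: [0.5875, -0.3551, 0.1487]
ee_rot: [-179.9, -0.2, 8.6]
contact_force: [-0.2, 0.1, -0.5]
finger_gap: 0.998
grasp_force: 0.0
```

```bash
python3 go.py .589 -.356 .037 8.5; python3 - <<'E'
from rig import arm, camrig, monitor, sign_off
import cv2
from h import *
o=monitor.get_obs(); im=camrig.camera("wrist"); cv2.imwrite("pics/w6.png",im[:,:,::-1])
print(proj(camrig.camera_params("wrist"),np.array([[.589,-.356,.062]]),o))
E
```

```text
[0.001  0.0013 0.1117] [-0.09 -0.2   0.05]
[[324.33739505 200.54434696]]
```

View pics/w6.png

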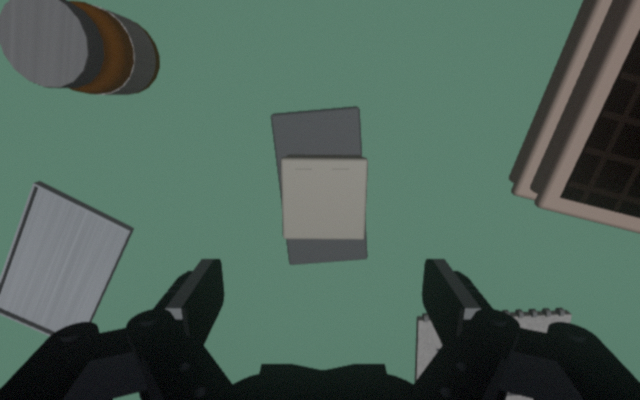

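Square lid centre is (325,198), as predicted (324,200). Descend and grip.

To row units: 0.112 m / 0.75 = 0.1493, 0.11 m / 0.75 = 0.1467.

Emit:
drive_effector(
  segments="0.0013,0.0013,0.0467,0,0,0;0.0013,0.0013,0.0933,0,0,0;0.0013,0.0013,0.1333,0,0,0;0.0013,0.0013,0.1467,0,0,0;0.0013,0.0013,0.1493,0,0,0;0.0013,0.0013,0.1493,0,0,0",
)

```text
time_s: 16.2
ee_pos: [0.5901, -0.3555, 0.038]
ee_rot: [180.0, -0.3, 8.6]
contact_force: [0.5, -1.0, -0.0]
finger_gap: 1.004
grasp_force: 0.0
```

Emit:
drive_effector(
  segments="0,0,0,0,0,0;0,0,0,0,0,0;0,0,0,0,0,0;0,0,0,0,0,0;0,0,0,0,0,0",
  aperture=0,
  squeeze=45,
)

```text
time_s: 16.7
ee_pos: [0.5904, -0.3567, 0.039]
ee_rot: [179.9, -0.4, 8.6]
contact_force: [-0.8, 0.1, 5.8]
finger_gap: 0.689
grasp_force: 51.0
```

Emit:
drive_effector(
  segments="0,0,-0.0133,0,0,0;0,0,-0.04,0,0,0;0,0,-0.0933,0,0,0;0,0,-0.1333,0,0,0;0,0,-0.16,0,0,0;0,0,-0.16,0,0,0",
)

```text
time_s: 17.3
ee_pos: [0.5905, -0.3575, 0.1612]
ee_rot: [179.8, -0.5, 8.6]
contact_force: [0.9, -0.9, -1.0]
finger_gap: 0.69
grasp_force: 50.2
```

```bash
python3 go.py .65 -.0175 .15 8.5
```

```text
[ 0.1094 -0.3274  0.0109] [ 0.23 -0.53  0.06]
```

To row units: -0.311 m / 0.75 = -0.4147, -0.28 m / 0.75 = -0.3733.

Emit:
drive_effector(
  segments="0.008,-0.024,0,0,0,0;0.024,-0.0733,0,0,0,0;0.044,-0.1333,0,0,0,0;0.0653,-0.1947,0,0,0,0;0.0853,-0.256,0,0,0,0;0.1067,-0.3173,0,0,0,0;0.1253,-0.3733,0,0,0,0;0.1387,-0.4147,0,0,0,0",
)

```text
time_s: 18.1
ee_pos: [0.6437, -0.029, 0.1548]
ee_rot: [-179.8, 0.0, 8.7]
contact_force: [0.3, -0.4, -1.0]
finger_gap: 0.691
grasp_force: 50.1
```

```bash
python3 go.py .65 -.0175 .1 8.5
```

```text
[ 0.008  -0.0102  0.0548] [-0.17  0.05  0.24]
```

To row units: 0.055 m / 0.75 = 0.0733, 0.045 m / 0.75 = 0.06.

Emit:
drive_effector(
  segments="0.008,-0.0107,0.0267,0,0,0;0.0107,-0.0133,0.06,0,0,0;0.0107,-0.0133,0.0733,0,0,0;0.0107,-0.0133,0.0733,0,0,0;0.0107,-0.0133,0.0733,0,0,0",
)

```text
time_s: 18.6
ee_pos: [0.6512, -0.0222, 0.1019]
ee_rot: [-179.9, -0.1, 8.5]
contact_force: [0.6, -0.3, -0.5]
finger_gap: 0.689
grasp_force: 50.0
```

```bash
python3 go.py .65 -.0175 .0105 8.5
python3 - <<'E'
from rig import arm, camrig, monitor, sign_off
import cv2
from h import *
o=monitor.get_obs(); im=camrig.camera("wrist"); cv2.imwrite("pics/w7.png",im[:,:,::-1])
print(o["ee_pos"],proj(camrig.camera_params("wrist"),np.array([[.65,-.0175,.005]]),o))
E
```

```text
[-0.0007 -0.0047  0.0914] [-0.08 -0.11  0.05]
[ 0.6512212  -0.02217081  0.10190784] [[316.26554227 198.68732479]]
```

View pics/w7.png

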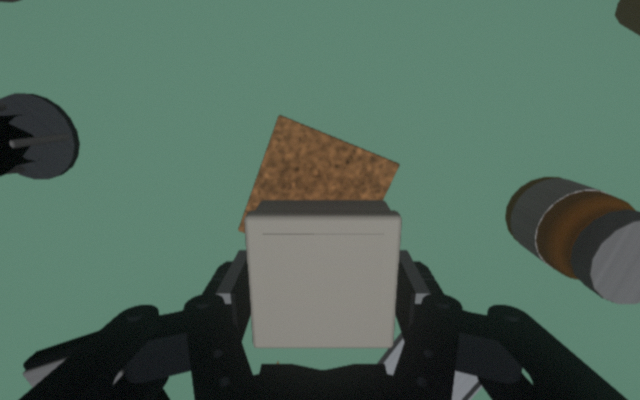

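Mat corners (399,163) and (239,232) give a centre of (319,198), matching the prediction. Lower gently.

To row units: 0.088 m / 0.75 = 0.1173, -0.003 m / 0.75 = -0.004.

Emit:
drive_effector(
  segments="-0.0013,-0.004,0.0467,0,0,0;-0.0013,-0.004,0.0933,0,0,0;-0.0013,-0.004,0.1107,0,0,0;-0.0013,-0.004,0.116,0,0,0;-0.0013,-0.004,0.1173,0,0,0;-0.0013,-0.004,0.1173,0,0,0",
)

```text
time_s: 19.25
ee_pos: [0.6522, -0.0192, 0.0162]
ee_rot: [-180.0, -0.4, 8.6]
contact_force: [0.5, -0.4, -1.3]
finger_gap: 0.691
grasp_force: 50.0
```

Emit:
drive_effector(
  segments="0,0,0.0013,0,0,0;0,0,0.0027,0,0,0;0,0,0.0027,0,0,0",
)

```text
time_s: 19.55
ee_pos: [0.6509, -0.0189, 0.0129]
ee_rot: [-179.9, -0.2, 8.6]
contact_force: [-0.8, -0.8, -1.6]
finger_gap: 0.693
grasp_force: 50.0
```

```bash
python3 go.py .65 -.0175 .0105 8.5
```

```text
[-0.0007 -0.0016  0.0024] [-0.06 -0.24  0.08]
```

To row units: 0.0025 m / 0.75 = 0.0033, 0.002 m / 0.75 = 0.0027.

Emit:
drive_effector(
  segments="0,-0.0013,0.0013,0,0,0;0,-0.0013,0.0027,0,0,0;0,-0.0013,0.0033,0,0,0;0,-0.0013,0.0033,0,0,0",
)

```text
time_s: 19.95
ee_pos: [0.6504, -0.0178, 0.0101]
ee_rot: [-179.9, -0.2, 8.6]
contact_force: [-2.0, 0.4, 1.8]
finger_gap: 0.69
grasp_force: 50.4
```

Emit:
drive_effector(
  segments="0,0,0,0,0,0;0,0,0,0,0,0;0,0,0,0,0,0",
  aperture=1,
)

```text
time_s: 20.25
ee_pos: [0.6506, -0.018, 0.0097]
ee_rot: [-179.9, -0.2, 8.6]
contact_force: [-1.5, -0.1, 0.7]
finger_gap: 0.997
grasp_force: 0.0
```

Emit:
drive_effector(
  segments="0,0,-0.04,0,0,0;0,0,-0.1067,0,0,0;0,0,-0.1733,0,0,0;0,0,-0.1867,0,0,0",
)

```text
time_s: 20.65
ee_pos: [0.654, -0.0184, 0.1576]
ee_rot: [179.9, -0.9, 8.6]
contact_force: [0.2, 0.4, 0.4]
finger_gap: 0.998
grasp_force: 0.0
```

```bash
python3 go.py .60 -.352 .15 -166.4
```

```text
[-0.1033  0.3218  0.0063] [-1.3900e+00 -1.6000e-01  1.7497e+02]
```

Square box is down with light contact. Next I turn the gripper round via higher yaw (joint 6 limit) towards the long box.

Careful with the scale: shifts go in shares of 0.75 m and turns go in shares of 360 degrees. That gives: 0.322 m / 0.75 = 0.4293, 0.3 m / 0.75 = 0.4, -80 degrees / 360 = -0.2222.

Emit:
drive_effector(
  segments="-0.04,0.0533,0.008,0,0,-0.2222;-0.0667,0.1133,0.008,0,0,-0.2222;-0.0867,0.1733,0.008,0,0,-0.2222;-0.1067,0.2333,0.008,0,0,-0.2222;-0.12,0.2933,0.008,0,0,-0.2222;-0.1267,0.3467,0.008,0,0,-0.2222;-0.1333,0.4,0.008,0,0,-0.2222;-0.1373,0.4293,0.008,0,0,-0.2222",
)

```text
time_s: 21.45
ee_pos: [0.5954, -0.3557, 0.1424]
ee_rot: [179.8, -0.1, 76.4]
contact_force: [0.4, 0.3, 0.2]
finger_gap: 1.0
grasp_force: 0.0
```

```bash
python3 go.py .60 -.352 .15 -166.4;python3 -c "
from rig import arm, camrig, monitor, sign_off; o=monitor.get_obs(); print(o['joint_pos'].round(1))"
```

```text
[ 0.0047  0.0036 -0.0076] [ 1.8000e-01  1.1000e-01 -1.1722e+02]
[-30.9  38.8  26.1  77.2   0.1  72.7]
```

To row units: -110 degrees / 360 = -0.3056.

Emit:
drive_effector(
  segments="0,0,0,0,0,-0.3056;0,0,0,0,0,-0.3056;0,0,0,0,0,-0.3056;0,0,0,0,0,-0.3056;0,0,0,0,0,-0.3056;0,0,0,0,0,-0.3056;0,0,0,0,0,-0.3056;0,0,0,0,0,-0.3056",
)

```text
time_s: 22.25
ee_pos: [0.5961, -0.352, 0.1425]
ee_rot: [179.8, 0.1, 145.3]
contact_force: [-0.1, 0.1, -1.0]
finger_gap: 1.004
grasp_force: 0.0
```

```bash
python3 go.py .5877 -.3547 .15 -166.4
```

```text
[ 0.0053 -0.007  -0.0075] [  0.13   0.13 -48.28]
```

To row units: -0.007 m / 0.75 = -0.0093, 0.005 m / 0.75 = 0.0067, -48 degrees / 360 = -0.1333.

Emit:
drive_effector(
  segments="0.0067,-0.0093,-0.0093,0,0,-0.1333;0.0067,-0.0093,-0.0093,0,0,-0.1333;0.0067,-0.0093,-0.0093,0,0,-0.1333;0.0067,-0.0093,-0.0093,0,0,-0.1333;0.0067,-0.0093,-0.0093,0,0,-0.1333;0.0067,-0.0093,-0.0093,0,0,-0.1333;0.0067,-0.0093,-0.0093,0,0,-0.1333",
)

```text
time_s: 22.95
ee_pos: [0.5879, -0.3548, 0.1495]
ee_rot: [179.9, 0.2, -167.0]
contact_force: [-0.2, -0.1, -0.6]
finger_gap: 0.996
grasp_force: 0.0
```

```bash
python3 go.py .5877 -.3547 .010 -166.4; python3 - <<'E'
from rig import arm, camrig, monitor, sign_off
import cv2
from h import *
o=monitor.get_obs(); print(o["joint_pos"].round(1)); im=camrig.camera("wrist"); cv2.imwrite("pics/w8.png",im[:,:,::-1])
c,s=np.cos(np.radians(13.6)),np.sin(np.radians(13.6))
X=[[.5877+c*a-s*b,-.3547+s*a+c*b,.034] for a,b in ((0,0),(.062,.033),(.062,-.033),(-.062,-.033),(-.062,.033))]
print(proj(camrig.camera_params("wrist"),np.array(X),o).round(1))
E
```

```text
[ 0.0006 -0.      0.1395] [ 0.07  0.17 -0.64]
[-31.2  37.8  25.4  77.5   0.2 -44.1]
[[322.2 195.8]
 [362.2 265.9]
 [283.8 266.7]
 [276.5 115.5]
 [366.2 114.6]]
```

View pics/w8.png

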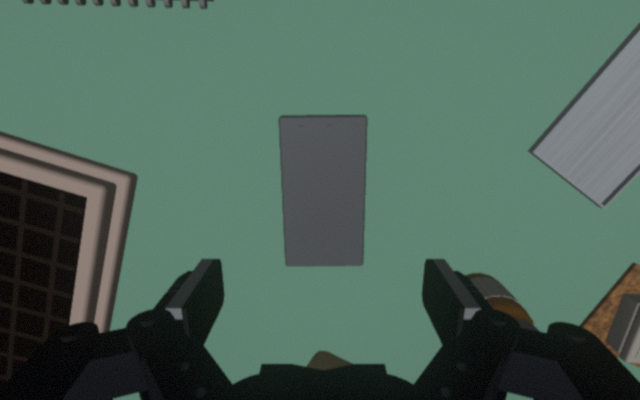

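Long box corners (280,116), (366,116), (363,266), (286,266) match the prediction within 2–4 px. Descend and grip.

To row units: 0.139 m / 0.75 = 0.1853, 0.132 m / 0.75 = 0.176, -0.6 degrees / 360 = -0.0017.

Emit:
drive_effector(
  segments="0,0.0013,0.0467,0,0,-0.0017;0,0.0013,0.1067,0,0,-0.0017;0,0.0013,0.1533,0,0,-0.0017;0,0.0013,0.176,0,0,-0.0017;0,0.0013,0.1853,0,0,-0.0017;0,0.0013,0.1853,0,0,-0.0017",
)

```text
time_s: 23.6
ee_pos: [0.5876, -0.3533, 0.0098]
ee_rot: [179.9, 0.1, -166.5]
contact_force: [0.4, -0.9, 0.1]
finger_gap: 0.998
grasp_force: 0.0
```

Emit:
drive_effector(
  segments="0,0,0,0,0,0;0,0,0,0,0,0;0,0,0,0,0,0;0,0,0,0,0,0;0,0,0,0,0,0",
  aperture=0,
  squeeze=70,
)

```text
time_s: 24.1
ee_pos: [0.5898, -0.3546, 0.0136]
ee_rot: [-179.9, 0.4, -166.4]
contact_force: [-0.5, -0.1, 5.1]
finger_gap: 0.756
grasp_force: 81.7
```

Emit:
drive_effector(
  segments="0,0,-0.0133,0,0,0;0,0,-0.04,0,0,0;0,0,-0.08,0,0,0;0,0,-0.1067,0,0,0;0,0,-0.1067,0,0,0",
)

```text
time_s: 24.6
ee_pos: [0.59, -0.355, 0.0952]
ee_rot: [-179.8, 0.5, -166.4]
contact_force: [0.2, -0.1, -1.6]
finger_gap: 0.752
grasp_force: 80.8
```

```bash
python3 go.py .4675 -.1248 .09 158.2
```

```text
[0.0651 0.2525 0.0036] [-0.08  0.52 35.37]
```

To row units: 0.2525 m / 0.75 = 0.3367, 0.035 m / 0.75 = 0.0467, 35.3 degrees / 360 = 0.0981.

Emit:
drive_effector(
  segments="0.0053,0.02,0,0,0,0.0111;0.0173,0.0667,0,0,0,0.0306;0.0307,0.12,0,0,0,0.05;0.0467,0.18,0,0,0,0.0694;0.06,0.2333,0,0.0006,0.0008,0.0861;0.0733,0.2867,0,0.0006,0.0011,0.0981;0.0827,0.32,0.004,0,0.0014,0.0981;0.0867,0.3367,0.004,0,0.0014,0.0981",
)

```text
time_s: 25.4
ee_pos: [0.4625, -0.1213, 0.0865]
ee_rot: [-180.0, -0.6, 158.4]
contact_force: [1.8, -0.8, -2.6]
finger_gap: 0.752
grasp_force: 80.8
```

Emit:
drive_effector(
  segments="0,0,0.0133,0,0,0;0,0,0.0133,0,0,0",
)

```text
time_s: 25.6
ee_pos: [0.4651, -0.1238, 0.0766]
ee_rot: [-180.0, -0.4, 158.3]
contact_force: [0.2, 0.5, -2.6]
finger_gap: 0.751
grasp_force: 80.7
```

```bash
python3 go.py .4675 -.1248 .0165 158.2
python3 - <<'E'
from rig import arm, camrig, monitor, sign_off
import cv2
from h import *
o=monitor.get_obs(); im=camrig.camera("wrist"); cv2.imwrite("pics/w9.png",im[:,:,::-1])
c,s=np.cos(np.radians(-21.8)),np.sin(np.radians(-21.8))
X=[[.4675+c*a-s*b,-.1248+s*a+c*b,.0075] for a,b in ((0,0),(.073,.044),(.073,-.044),(-.073,-.044),(-.073,.044))]
print(o["ee_pos"],o["ee_rot"],proj(camrig.camera_params("wrist"),np.array(X),o).round(1))
E
```

```text
[-0.003   0.      0.0601] [-0.04 -0.43  0.07]
[ 0.46508718 -0.12384316  0.07658522] [-179.95711336   -0.43290304  158.27234272] [[324.2 220.6]
 [384.7 315.7]
 [262.9 315.4]
 [251.4 106.1]
 [397.8 106.5]]
```

View pics/w9.png

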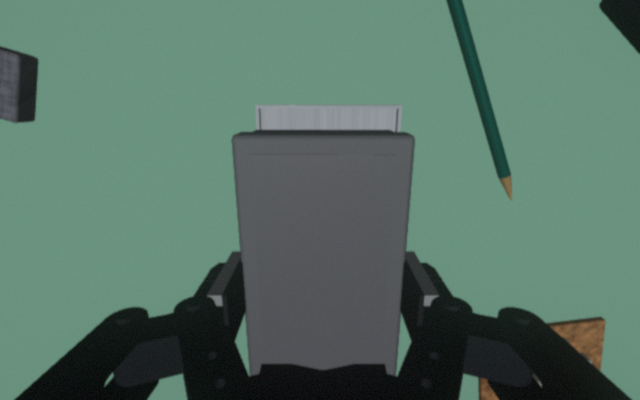

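Tray far-edge corners are at (256,105) and (402,105), about 3 mm to +tool‑y of the prediction. I'll correct that and lower slowly.

To row units: 0.058 m / 0.75 = 0.0773, 0.015 m / 0.75 = 0.02, -0.4 degrees / 360 = -0.0011.

Emit:
drive_effector(
  segments="-0.004,0.0033,0.02,0,-0.0011,0;-0.004,0.0033,0.04,0,-0.0011,0;-0.004,0.0033,0.056,0,-0.0011,0;-0.004,0.0033,0.0667,0,-0.0011,0;-0.004,0.0033,0.0733,0,-0.0011,0;-0.004,0.0033,0.0773,0,-0.0011,0;-0.004,0.0033,0.0773,0,-0.0011,0;-0.004,0.0033,0.0773,0,-0.0011,0",
)

```text
time_s: 26.45
ee_pos: [0.4693, -0.1223, 0.0204]
ee_rot: [180.0, 0.1, 158.3]
contact_force: [0.1, -0.0, -2.6]
finger_gap: 0.748
grasp_force: 80.8
```

```bash
python3 go.py .4684 -.1224 .0155 158.2
```

```text
[ 0.0008 -0.0004  0.0049] [0.01 0.11 0.08]
```

To row units: 0.005 m / 0.75 = 0.0067, 0.004 m / 0.75 = 0.0053.

Emit:
drive_effector(
  segments="0,0,0.0027,0,0,0;0,0,0.0053,0,0,0;0,0,0.0067,0,0,0;0,0,0.0067,0,0,0;0,0,0.0067,0,0,0",
)

```text
time_s: 26.95
ee_pos: [0.4693, -0.1222, 0.016]
ee_rot: [180.0, 0.1, 158.3]
contact_force: [-2.1, 0.7, 5.6]
finger_gap: 0.754
grasp_force: 81.5
```

Contact with the tray floor (5.6 N up). Release, raise and check from the wrist and top cameras.

Emit:
drive_effector(
  segments="0,0,0,0,0,0;0,0,0,0,0,0;0,0,0,0,0,0",
  aperture=1,
)

```text
time_s: 27.25
ee_pos: [0.4691, -0.1223, 0.0151]
ee_rot: [180.0, 0.1, 158.3]
contact_force: [-0.7, -0.1, 0.4]
finger_gap: 0.998
grasp_force: 0.0
```

Emit:
drive_effector(
  segments="0,0,-0.04,0,0,0;0,0,-0.0933,0,0,0;0,0,-0.16,0,0,0;0,0,-0.2267,0,0,0;0,0,-0.2667,0,0,0;-0.04,0,-0.2667,0,0,0;-0.0933,0,-0.2667,0,0,0;-0.0933,0,-0.2667,0,0,0",
)

```text
time_s: 28.05
ee_pos: [0.5373, -0.1495, 0.2138]
ee_rot: [180.0, 0.2, 158.2]
contact_force: [-0.9, 0.7, -1.1]
finger_gap: 1.001
grasp_force: 0.0
```

```bash
python3 - <<'E'
from rig import arm, camrig, monitor, sign_off
import cv2,pickle,numpy as np
o=monitor.get_obs(); w=camrig.camera("wrist"); t=camrig.camera("top"); pickle.dump(o,open("o10.pkl","wb"))
print(o["ee_pos"],o["ee_rot"])
cv2.imwrite("pics/w10.png",w[:,:,::-1]); cv2.imwrite("pics/t10.png",t[:,:,::-1])
a=cv2.resize(t[145:275,170:400],(800,452),interpolation=cv2.INTER_CUBIC)
cv2.imwrite("pics/t10z.png",cv2.convertScaleAbs(a[:,:,::-1],alpha=1.5))
E
```

```text
[ 0.53733564 -0.14947828  0.21377424] [1.79995104e+02 1.59319576e-01 1.58245039e+02]
```

View pics/t10z.png

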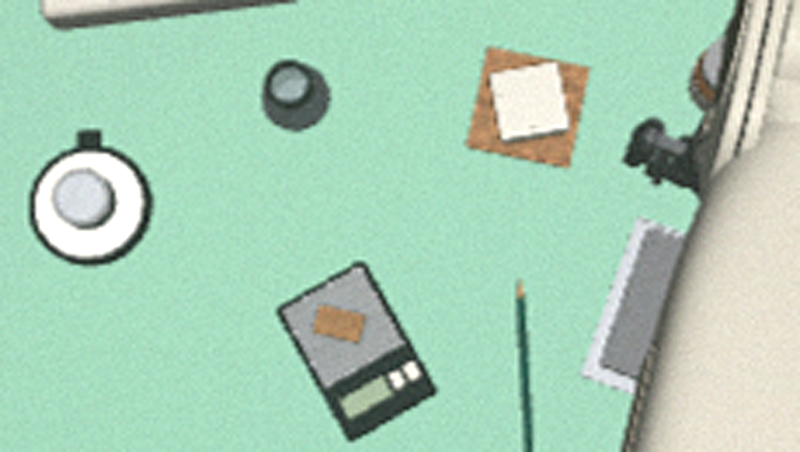

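View pics/w10.png

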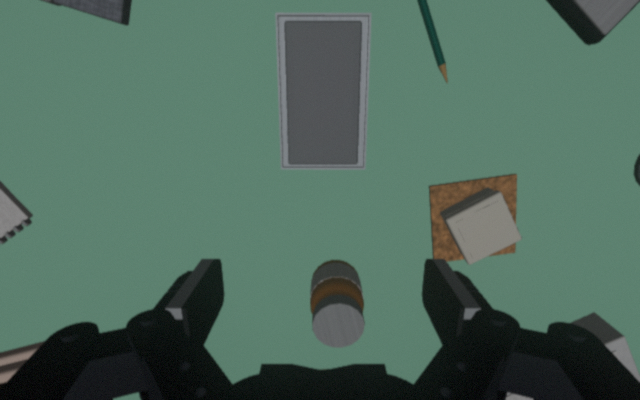

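```bash
python3 - <<'E'
from rig import arm, camrig, monitor, sign_off
from h import *
import pickle
p=camrig.camera_params("top")
f=lambda uv,z: ray(p,np.array(uv)/3.478+[170,145],z)[:,:2].mean(0)
for n,a,b in (("tin",f([(84,196)],.040),f([(91,204)],.014)),("carton",f([(317,303),(367,320),(361,343),(313,329)],.046),f([(358,268),(283,312),(330,385),(405,343)],.024)),
 ("sq",f([(490,72),(556,62),(568,126),(503,138)],.033),f([(487,47),(589,67),(570,167),(468,148)],.005))): print(n,a.round(4),b.round(4),np.hypot(*(a-b)).round(4))
o=pickle.load(open("o10.pkl","rb")); w=camrig.camera_params("wrist")
a=ray(w,[(285,20),(363,21),(359,166),(287,166)],.0365,o)[:,:2].mean(0);b=ray(w,[(277,14),(371,14),(366,168),(283,168)],.0075,o)[:,:2].mean(0);print(a,b)
E
```

```text
tin [0.5753 0.3596] [0.5726 0.36  ] 0.0027
carton [0.4615 0.1454] [0.4608 0.1437] 0.0019
sq [ 0.6507 -0.0176] [ 0.6502 -0.0174] 0.0005
[ 0.46882984 -0.12248257] [ 0.46788962 -0.12121667]
```

All four are within 3 mm of centre, upright and released, and the jar and magnifier are undisturbed. Hand in.

Emit:
drive_effector(
  segments="0,0,0,0,0,0;0,0,0,0,0,0;0,0,0,0,0,0",
)

```text
time_s: 28.45
ee_pos: [0.5331, -0.1477, 0.2155]
ee_rot: [180.0, 0.1, 158.3]
contact_force: [-0.5, 0.3, 0.8]
finger_gap: 1.001
grasp_force: 0.0
```

```bash
python3 -c "
from rig import arm, camrig, monitor, sign_off; print(sign_off())"
```

```text
the job is handed in; nothing more can be done
None
```

I handed the job in at about 28 s: all four containers are at their test places, upright and within about 3 mm of centre by my camera measurements, and the jar and magnifier were left untouched; the hand-in returned no verdict.

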